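# Ready a syringe dispenser to draw four doses

### The arm

A 6-joint arm with a two-finger parallel gripper is mounted at the origin on a cart in front of the work surface, level with it; the furniture and walls round the work are solid. World frame = base frame: x ahead of the robot, y to its left, z up, the work surface at z = 0. Lengths are in m, angles in rad, forces in N, time in s.
With the tool pointing down it reaches from about 0.275 to 1 m from the base axis. Payload 8.4 kg.
Tool frame: the origin (TCP) lies at the very end of the fingers, on their centre line; the grasp point (between the pads) lies arm.grip_depth behind it (arm.grip_depth is the distance from the TCP to the grasp point, in m); x points along the fingers, y is the direction in which the jaws open and shut, and the axes are right-handed (so a half turn about x gives the same grasp; the last joint's range is limited). The gripper opens to 85 mm and grips with 20 to 120 N. Pads are 22 mm wide; open, the fingers measure 114 mm over their backs; the gripper's body (76 mm by 85 mm) begins 54 mm behind the grasp point. The pads swing forward as they close: fully open they stand 13 mm farther back than shut.
Start: joints at [-1.248, 0.353, 1.633, -0, 1.155, -0.002], TCP at [0.199, -0.592, 0.231] pointing down, gripper open.
Joint ranges: [-2.63, 2.63], [-0.92, 2.1], [0.06, 2.66], [-1.3, 4.44], [0, 2.69], [-3.02, 3.02]. Speed limits (rad/s): [2.22, 2.22, 2.79, 3.14, 3.14, 3.14].

### API

Orientations are given as [roll, pitch, yaw] about the fixed x, y, z axes, in that order (R = Rz(yaw) Ry(pitch) Rx(roll)).
In Python, from station import arm, get_image, calibration gives the robot as it stands.
- The arm moves only by the tool apply_moves, never from a script. Its argument "series" is text: rows parted by semicolons, each of 6 numbers parted by spaces: the shift along the tool's x, y, z in units of 25 mm (1.0 is 25 mm), then the turn, a rotation vector about the tool's x, y, z in rad. In form: tx ty tz wx wy wz; .... A call has 1 to 8 rows; each row is the pose to reach, as a shift and turn from the pose measured when the call began, along the tool's axes at that moment; what a row does not reach only later rows make up. A row lasts 1/8 s, in which the tool goes at most 62.5 mm and 10.7 degrees, less where a joint would pass 70% of its speed; a pose out of reach is approached as far as the arm can. A call with a gripper value outside its range is refused whole. "grip" is the closure, from -1 (fully open) to 1 (shut), set as the call begins (left out, the last holds). The fingers move at their own pace and stop on an object; "squeeze" is the grip in N (left out, the last holds). Time passes only in rows, so rows that repeat a pose let the fingers close. It gives the time, the measured TCP pose, the force and the opening at its end, in the units of the state.
- arm.get_state(): the state, without advancing time (a new reading comes with each control period).
- get_image(name): name is "side" or "top" or "wrist"; returns (picture, depth): 400x640x3 uint8, red, green, blue; 400x640 float32, m along the optical axis (not along the pixel's ray), 0 where there is no reading.
- calibration(name): a dict with "fx", "fy", "cx", "cy" (pixels), "rvec" (rotation vector, rad) and "tvec" (3), from world to camera coordinates, as OpenCV has them. Camera axes: x right, y down, z forward; pixel columns grow to the right and rows downward; lengths in m; the calibration is good to about 2 mm. The wrist camera is an equidistant fisheye: a pixel r from the principal point sees the ray r / f radians off the axis. A picture is of the moment at which its call begins: read the wrist's pose just before it. calibration takes no time and is no camera call; for the wrist camera it gives the pose at the moment of the call.
- arm.finish_job(): hands the job in, once; it reports no verdict.
The state is a dict: "t": time; "qpos": joint angles; "qd": joint speeds; "tau": joint torques, N m; "tcp_pos": TCP position; "tool_rot": TCP orientation; "contact_force": force on the tool from outside, world axes, zero at the start; "moment": the same for the moment, N m; "width": opening from 0.0 (shut) to 1.0 (fully open).
Only numpy, scipy, OpenCV 4.12 (cv2) and the standard library are available. Lean on these libraries where they do the work, as an engineer would, in place of code of your own. Each camera call takes 0.05 s, during which the arm holds its last target.

### The job

Get the bench syringe dispenser ready to draw up four doses. First turn its blue stopcock handle to half open, pointing at the red 45 degree mark, so that it will draw slowly; then push the black-handled click lever over to the right by exactly four clicks from rest, never running on into a fifth. Finish while still holding the lever there with the fingers against its return spring, since letting go would suck in air, and leave the stopcock half open and the other things on the bench where they are.

Things in the scene. Friction and masses are not known exactly. Their poses are not given: they have to be found in the camera images.
- dispenser: Bench syringe dispenser, fixed: white base 306 (its y) x 78 (x) x 14 mm, origin on the table under its middle; x to its back, y to its left, z up. Clear syringe along y, 74 mm up; grey gear head with the click lever 48 to 148 mm left, 99 mm high; stopcock 140 mm right; thin steel tip 191 mm right. Mind the shelf 0.5 m above the table's back half (front edge 0.59 m from the robot).
- stopcock (a joint): Opening angle of the stopcock, rad: 0 = closed (pointer end of the blue handle to the dispenser's front), growing anticlockwise seen from above to 1.571 = fully open (pointer to the right, to the drawing tip). Half open = 0.785, the red mark of the dial. Starts nearly closed (0 to 0.35); about 0.05 N m of friction; stays where it is left.
- stopcock_grip (a point): Middle of the blue wing of the stopcock handle, on the upright turning axis, 115.5 mm above the table. The wing is 9 mm thick (this frame's y), 20 mm high (10 mm below to 10 mm above this point), 36 mm long (x) plus a thinner 9 mm nose at its -x end; the frame turns with the handle, -x is where it points. White dial 60 mm across, its face 24 mm below this point.
- click_lever (a joint): Angle of the click lever, rad: 0 = at rest on its stop, leaning 30 degrees from upright to the dispenser's left (+y); grows as the handle goes over to the right (-y). A sprung roller drops between the click wheel's teeth: a click every 15 degrees (0.262), crests half-way between, so the fourth click is at 1.047 (leaning 30 degrees right). End stop at 1.6.
- lever_grip (a point): Centre of the click lever's black handle, a level grip 16 mm thick and 44 mm long that turns freely on its pin; it runs along the dispenser's x, behind the steel rod (8 mm thick) that carries it at its front end, 105 mm from the lever's axis, free above and on both sides. Let go, it springs back to rest. The push climbs to 6 to 9 N just past each notch, then falls to 1 to 3 N before the next.
- lever_axis (a point): Point on the click lever's turning axis, in the plane in which the middle of the handle swings, 85 mm left of the dispenser's origin, 3.5 mm behind it, 62 mm above the table; the axis runs along the dispenser's x. It does not move; its frame is the dispenser's.
- petri_dish_1: Petri dish, 63 mm across, 16 mm high, under the dispenser's drawing tip; origin at the centre of its underside. To be left where it is.
- dropper_bottle_1: White dropper bottle with a red cap, 24 mm across, 68 mm high, standing just left of the dispenser; origin at the centre of its underside. To be left where it is.
- dropper_bottle_2: White dropper bottle with a blue cap, 24 mm across, 68 mm high, near the front of the table on the left; origin at the centre of its underside. To be left where it is.
- forceps: Steel forceps, 126 x 20 x 8 mm, lying near the table's front edge on the left; origin at the middle of the underside. To be left where they are.
- lab_timer: White timer, 66 x 66 x 19 mm, lying flat on the right; origin at the centre of its underside. To be left where it is.
- petri_dish_2: Second petri dish, 63 mm across, 16 mm high, on the right; origin at the centre of its underside. To be left where it is.
- tip_box: Blue pipette tip box with a clear lid, 89 x 122 x 83 mm, on the far right; origin at the centre of its underside. To be left where it is.

How it is judged:
By the outcome, as a careful person would: the job done as asked, in the order asked, and still so for the second after the job is handed in, while the arm keeps its last pose, push and grip.
It also fails if it takes over 58 s, if anything falls off the work surface, if the arm or the gripper's body presses on something with over 40 N, if the wrist force passes 120 N, or if a joint passes its speed limit or range.

## Working session

There is one attempt and no reset: what is moved stays moved. The work goes in short steps, Python scripts to look and compute and a tool call to move; the robot and the scene stay as the last step left them, time stands still between calls to the robot, and variables do not carry over. Pictures are saved under pics/ and viewed, and the job is handed in when it is done.

Besides the shell and the picture viewer there is one more tool, called by a JSON object that holds its "op" and its "data", one argument or row to a line. apply_moves: Moves the arm, as the interface text tells. Its arguments: {"type":"object","properties":{"series":{"type":"string"},"grip":{"type":"number"},"squeeze":{"type":"number"}},"required":["series"]}

```bash
ls; mkdir -p pics; python3 - <<'E'
from station import arm,get_image,calibration
import cv2
print(arm.get_state(), arm.grip_depth)
for n in ["side","top"]:
    c=calibration(n);print(n,c)
    im,d=get_image(n)
    cv2.imwrite(f"pics/{n}0.png",im[:,:,::-1])
    import numpy as np; np.save(f"pics/{n}0.npy",d); np.save(f"pics/{n}0c.npy",c,allow_pickle=True)
print(arm.get_state()['t'])
E
```

```text
pics
{'t': 0.0, 'qpos': array([-1.24846411e+00,  3.53679068e-01,  1.63411634e+00,  3.36888515e-05,
        1.15519955e+00, -2.38221247e-03]), 'qd': array([ 0.00031783, -0.00041707,  0.00016974, -0.00121098,  0.00139124,
        0.00020197]), 'tau': array([-1.08431213e-03, -6.05242109e+01, -3.42070198e+01, -6.65520179e-05,
        9.12227231e-03, -5.62369632e-05]), 'tcp_pos': array([ 0.19927134, -0.59188846,  0.23054998]), 'tool_rot': array([-1.59514028,  1.56939368,  1.87115318]), 'contact_force': array([ 0.09451623,  0.61352698, -0.64721316]), 'moment': array([ 0.02458756, -0.02576615,  0.00974315]), 'width': 0.998282118629507} 0.0187
side {'fx': 425.34593742883686, 'fy': 425.34593742883686, 'cx': 318.1614908579352, 'cy': 197.3125462847742, 'rvec': array([ 0.63096255, -2.49279437,  1.34351052]), 'tvec': array([0.32127405, 0.30107448, 1.38338559])}
top {'fx': 495.33103989641677, 'fy': 495.33103989641677, 'cx': 319.12461103058837, 'cy': 203.8894153299368, 'rvec': array([ 2.19221858, -2.17684464,  0.10336558]), 'tvec': array([-0.17731382,  0.48978015,  1.84095411])}
0.1
```

View pics/side0.png

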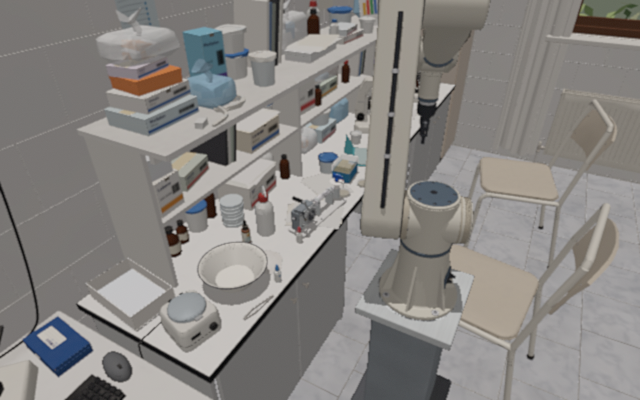

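View pics/top0.png

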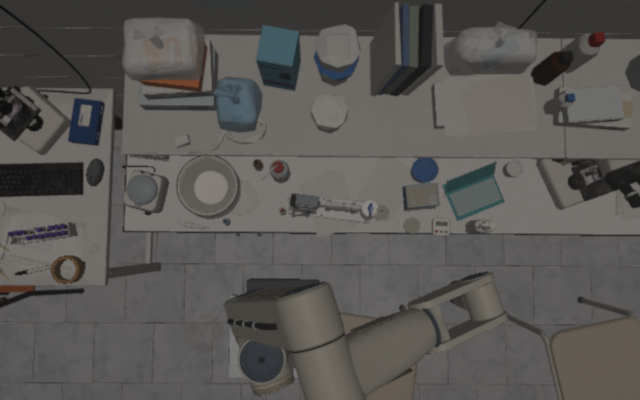

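```bash
python3 - <<'E'
import cv2
a=cv2.imread('pics/top0.png')[180:235,265:405]
cv2.imwrite('pics/top0z.png',cv2.resize(a,None,fx=5.7,fy=5.7,interpolation=cv2.INTER_CUBIC))
a=cv2.imread('pics/side0.png')[140:250,230:370]
cv2.imwrite('pics/side0z.png',cv2.resize(a,None,fx=5.4,fy=5.4,interpolation=cv2.INTER_CUBIC))
E
```

```text
(no output)
```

View pics/top0z.png

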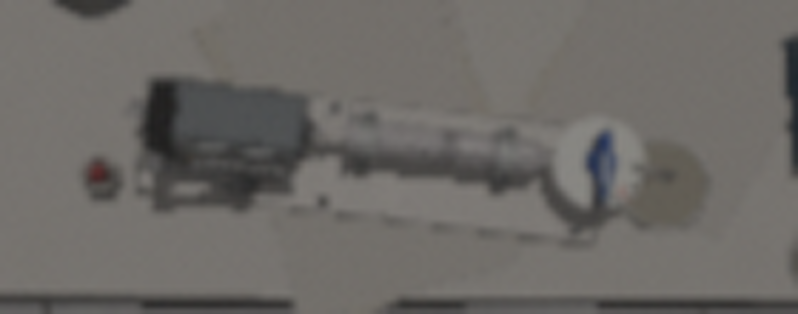

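View pics/side0z.png

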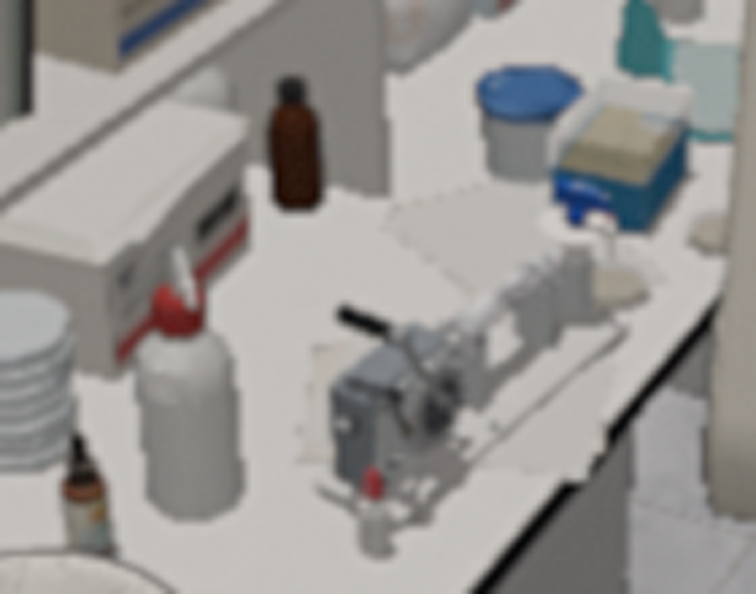

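```bash
cat > h.py <<'E'
import numpy as np, cv2
from scipy.spatial.transform import Rotation as Rn
def ray(c,u,v,fish=False):
    R=Rn.from_rotvec(np.array(c['rvec']).ravel()).as_matrix(); t=np.array(c['tvec']).ravel()
    x=(u-c['cx'])/c['fx']; y=(v-c['cy'])/c['fy']
    if fish:
        r=np.hypot(x,y); s=np.sin(r)/r if r>1e-9 else 1
        d=np.array([x*s,y*s,np.cos(r)])
    else: d=np.array([x,y,1.])
    return -R.T@t, R.T@d
def onz(c,u,v,z,fish=False):
    o,d=ray(c,u,v,fish); return o+d*(z-o[2])/d[2]
def proj(c,P,fish=False):
    R=Rn.from_rotvec(np.array(c['rvec']).ravel()).as_matrix(); t=np.array(c['tvec']).ravel()
    p=R@np.array(P,float)+t
    if fish:
        r=np.hypot(p[0],p[1]); th=np.arctan2(r,p[2]); k=th/max(r,1e-9)
        return np.array([c['cx']+c['fx']*p[0]*k, c['cy']+c['fy']*p[1]*k])
    return np.array([c['cx']+c['fx']*p[0]/p[2], c['cy']+c['fy']*p[1]/p[2]])
E
python3 - <<'E'
from h import *
c=np.load('pics/top0c.npy',allow_pickle=True).item()
f=lambda x,y:(265+(x+.5)/5.7-.5,180+(y+.5)/5.7-.5)
S=onz(c,*f(600,163),.0915); H=onz(c,*f(163,118),.153)
print(S,H)
d=H-S; print(np.hypot(*d[:2]))
yaw=np.arctan2(d[1],d[0])-np.arctan2(277.5,3.5); print('yaw',yaw)
ux=np.array([np.cos(yaw),np.sin(yaw)]);uy=np.array([-ux[1],ux[0]])
O=S[:2]+.140*uy; print('O',O)
for n,p,z in [('front right base',(-.039,-.153),.014),('front left',(-.039,.153),.014),('back r',(.039,-.153),.014)]:
    q=O+p[0]*ux+p[1]*uy; u=proj(c,[*q,z]); print(n,(u-[265,180])*5.7)
n=f(603,135);t=f(597,200)
print(onz(c,*n,.12),onz(c,*t,.12))
print(onz(c,*f(665,185),.016),onz(c,*f(100,175),.068))
E
```

```text
[ 0.47096595 -0.35678146  0.0915    ] [ 0.49199936 -0.08167247  0.153     ]
0.275911869131624
yaw -0.06369445515799965
O [ 0.47987714 -0.21706535]
front right base [600.25948808 229.4109238 ]
front left [138.49196583 196.64950827]
back r [607.49500151 112.23584141]
[ 0.48639487 -0.35543881  0.12      ] [ 0.44564901 -0.35160598  0.12      ]
[ 0.46237118 -0.40843569  0.016     ] [ 0.4626247  -0.03815664  0.068     ]
```

```bash
python3 - <<'E'
from station import arm,get_image,calibration
from h import *
s=arm.get_state()
c=calibration('wrist');print(c)
R=Rn.from_rotvec(np.array(c['rvec']).ravel()).as_matrix()
T=Rn.from_euler('xyz',s['tool_rot']).as_matrix()
print('tool axes cols',T.round(3)); 
print('cam in tool',T.T@(-R.T@c['tvec']-s['tcp_pos']),'cam axes in tool',(T.T@R.T).round(2))
im,d=get_image('wrist'); cv2.imwrite('pics/w0.png',im[:,:,::-1])
E
```

```text
{'fx': 309.70691628693146, 'fy': 309.70691628693146, 'cx': 316.8841484343077, 'cy': 197.310543485094, 'rvec': array([-2.3272833 ,  1.67017741,  0.27568248]), 'tvec': array([-0.62419107, -0.04331634,  0.38054615])}
tool axes cols [[-0.     0.319 -0.948]
 [ 0.001 -0.948 -0.319]
 [-1.    -0.001 -0.   ]]
cam in tool [-0.14317009 -0.00028132 -0.08134979] cam axes in tool [[-0.   -0.32  0.95]
 [ 1.    0.    0.  ]
 [-0.    0.95  0.32]]
```

View pics/w0.png

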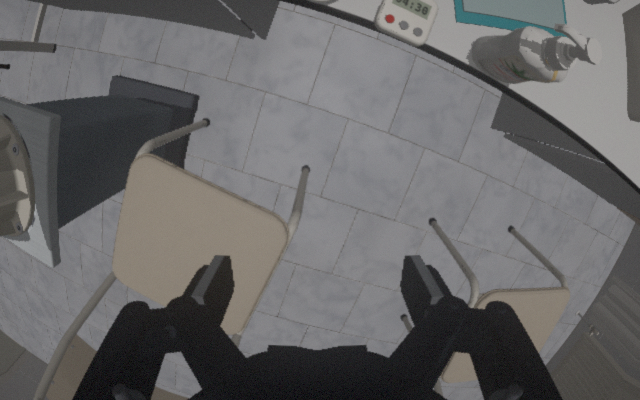

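```bash
cat >> h.py <<'E'
def T(s): return Rn.from_euler('xyz',s['tool_rot']).as_matrix()
def shift(s,P): return T(s).T@(np.array(P)-s['tcp_pos'])/.025
def down(yaw): # tool down; tool y = -disp y direction, tool z=-disp x
    return np.array([[0,np.sin(yaw),-np.cos(yaw)],[0,-np.cos(yaw),-np.sin(yaw)],[-1,0,0]])
def row(s,P,R): return np.r_[shift(s,P),Rn.from_matrix(T(s).T@R).as_rotvec()].round(3)
E
python3 - <<'E'
from station import arm
from h import *
s=arm.get_state(); print(row(s,[.43,-.30,.27],down(-.064)))
E
```

```text
[-1.5620e+00 -8.1250e+00 -1.2471e+01  3.8900e-01  0.0000e+00  1.0000e-03]
```

{"op": "apply_moves", "data": {
  "series": "-1.56 -1.5 -2 0.05 0 0;-1.56 -3.1 -4.7 0.15 0 0;-1.56 -4.7 -7 0.22 0 0;-1.56 -6.2 -9.4 0.30 0 0;-1.56 -7.4 -11.3 0.38 0 0;-1.56 -8.1 -12.5 0.389 0 0;-1.56 -8.1 -12.5 0.389 0 0;-1.56 -8.1 -12.5 0.389 0 0"
}}

```text
t: 1.15
tcp_pos: [0.431, -0.3001, 0.2698]
tool_rot: [-0.736, 1.57, 2.344]
contact_force: [0.4, -0.5, -0.4]
width: 0.998
```

```bash
python3 - <<'E'
from station import arm,get_image,calibration
from h import *
s=arm.get_state();print(s['t'],s['tcp_pos'],s['contact_force'])
c=calibration('wrist'); np.save('pics/w1c.npy',c)
im,d=get_image('wrist'); cv2.imwrite('pics/w1.png',im[:,:,::-1]); np.save('pics/w1d.npy',d)
O=np.array([.4799,-.2171]);y=-.0637
for n,p in dict(stop=(0,-.14,.1155),handle=(.0035,.1375,.153),fl=(-.039,.153,.014),fr=(-.039,-.153,.014)).items():
    q=O+[np.cos(y)*p[0]-np.sin(y)*p[1],np.sin(y)*p[0]+np.cos(y)*p[1]]
    print(n,proj(c,[*q,p[2]],True))
E
```

```text
1.15 [ 0.43095027 -0.30009645  0.26979499] [ 0.37630448 -0.45711995 -0.39861073]
stop [372.41901631 136.15210585]
handle [ 97.0321744  146.81920624]
fl [151.69210184 158.79814781]
fr [367.63257648 155.59059386]
```

View pics/w1.png

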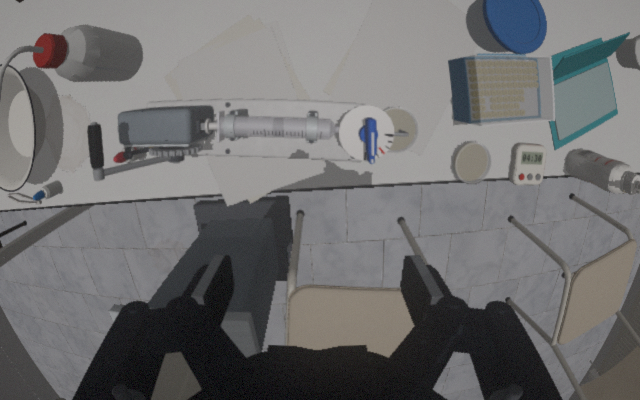

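```bash
python3 - <<'E'
import cv2
a=cv2.imread('pics/w1.png')[85:185,320:440]
cv2.imwrite('pics/w1z.png',cv2.resize(a,None,fx=6,fy=6,interpolation=cv2.INTER_CUBIC))
a=cv2.imread('pics/w1.png')[85:195,80:240]
cv2.imwrite('pics/w1z2.png',cv2.resize(a,None,fx=5,fy=5,interpolation=cv2.INTER_CUBIC))
E
```

```text
(no output)
```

View pics/w1z.png

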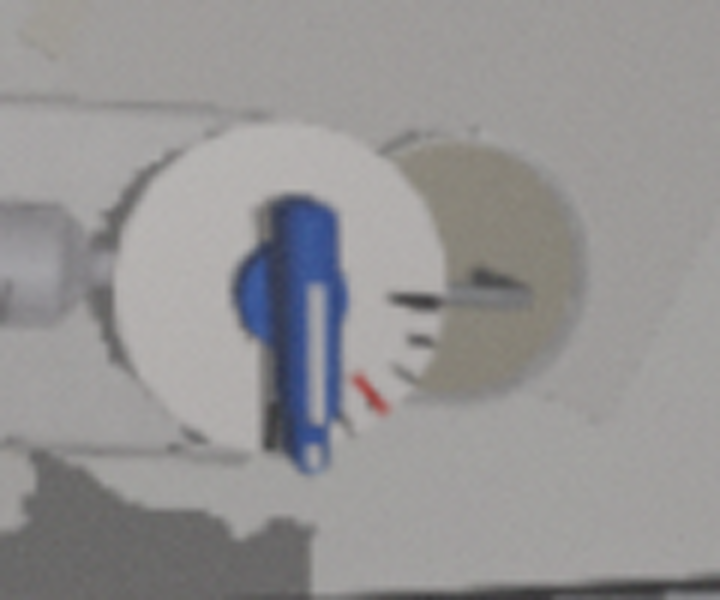

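View pics/w1z2.png

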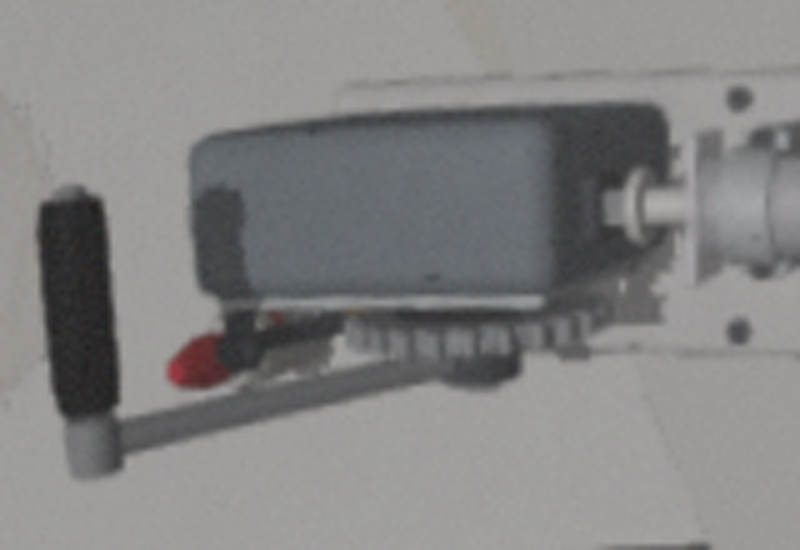

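```bash
python3 - <<'E'
from h import *
c=np.load('pics/w1c.npy',allow_pickle=True).item()
f=lambda x,y:(320+(x+.5)/6-.5,85+(y+.5)/6-.5)
g=lambda x,y:(80+(x+.5)/5-.5,85+(y+.5)/5-.5)
S=onz(c,*f(280,288),.0915,True)
A=onz(c,*f(307,203),.1255,True);B=onz(c,*f(313,468),.1235,True)
print('dial',S,'\nback',A,'nose',B,np.linalg.norm(A-B),'dir',np.arctan2(*(B-A)[[1,0]]), 'mid', A+(B-A)*18/45)
P=onz(c,*g(71,200),.153,True);Q=onz(c,*g(90,410),.153,True); H=(P+Q)/2
print('handle',P,Q,np.linalg.norm(P-Q),H,np.arctan2(*(P-Q)[[1,0]]))
d=H-S;yaw=np.arctan2(d[1],d[0])-np.arctan2(277.5,3.5);print(np.hypot(*d[:2]),yaw)
red=onz(c,*f(372,395),.0915,True);print('red dir',np.arctan2(*(red-S)[[1,0]]))
# base front/back edges
for a,b in [((0,440),(240,460)),((0,97),(260,117))]:
    a=onz(c,*f(*a),.014,True);b=onz(c,*f(*b),.014,True);print('edge yaw',np.arctan2(*(a-b)[[1,0]])-np.pi/2,a,b)
a=onz(c,*g(340,85),.014,True);b=onz(c,*f(260,117),.014,True);print('back edge',np.arctan2(*(a-b)[[1,0]])-np.pi/2,a,b)
E
```

```text
dial [ 0.47170778 -0.3544898   0.0915    ] 
back [ 0.48921921 -0.35401378  0.1255    ] nose [ 0.44640226 -0.35422266  0.1235    ] 0.04286413954600457 dir -3.1367142890777564 mid [ 0.47209243 -0.35409733  0.1247    ]
handle [ 0.51525316 -0.08046849  0.153     ] [ 0.47171374 -0.07558531  0.153     ] 0.043812409789053645 [ 0.49348345 -0.0780269   0.153     ] -0.11168871085122968
0.27731915381343775 -0.06599101868372981
red dir -2.4590998744270225
edge yaw -0.14007399882583305 [ 0.43152434 -0.30378806  0.014     ] [ 0.42411459 -0.35634049  0.014     ]
edge yaw -0.1232213631134993 [ 0.50608968 -0.30826662  0.014     ] [ 0.49926784 -0.36334867  0.014     ]
back edge -0.11525754860188475 [ 0.53339281 -0.06858505  0.014     ] [ 0.49926784 -0.36334867  0.014     ]
```

```bash
python3 - <<'E'
from station import arm
from h import *
s=arm.get_state(); print(s['qpos'],row(s,[.4719,-.3543,.15],down(.005)),row(s,[.4719,-.3543,.10],down(.005)))
E
```

```text
[-6.12841080e-01  1.60464641e-01  1.80098379e+00  1.50561702e-04
  1.18137324e+00  1.02169911e+00] [ 4.788e+00  2.034e+00 -1.795e+00 -6.900e-02  1.000e-03  1.000e-03] [ 6.788e+00  2.036e+00 -1.797e+00 -6.900e-02  1.000e-03  1.000e-03]
```

{"op": "apply_moves", "data": {
  "series": "0 1.5 -1.4 -0.06 0 0;2 2.03 -1.8 -0.069 0 0;4 2.03 -1.8 -0.069 0 0;4.79 2.03 -1.8 -0.069 0 0;4.79 2.03 -1.8 -0.069 0 0",
  "grip": -0.1,
  "squeeze": 25
}}

```text
t: 1.82
tcp_pos: [0.4699, -0.3549, 0.1481]
tool_rot: [-0.617, 1.566, 2.527]
contact_force: [0.0, 0.2, 0.8]
width: 0.552
```

```bash
python3 - <<'E'
from station import arm,get_image,calibration
from h import *
s=arm.get_state();print(s['t'],s['tcp_pos'],s['contact_force'],s['width'])
c=calibration('wrist'); np.save('pics/w2c.npy',c)
im,d=get_image('wrist'); cv2.imwrite('pics/w2.png',im[:,:,::-1])
print(row(s,[.4719,-.3543,.10],down(.005)))
E
```

```text
1.825 [ 0.4698907  -0.35490153  0.14814982] [0.00597833 0.20810625 0.80221773] 0.5521576135170365
[ 1.926 -0.018 -0.088 -0.002  0.004  0.003]
```

View pics/w2.png

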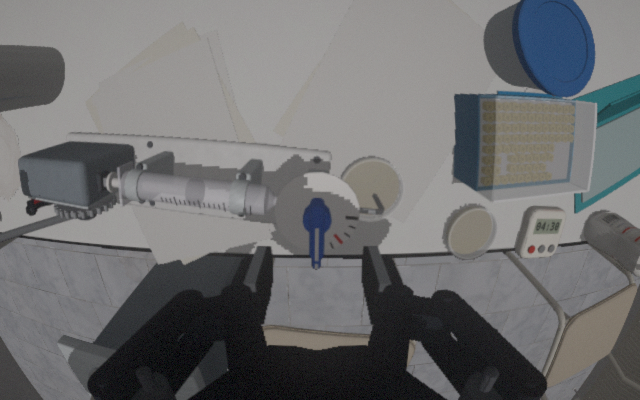

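```bash
python3 - <<'E'
import cv2
a=cv2.imread('pics/w2.png')[160:290,260:380]
cv2.imwrite('pics/w2z.png',cv2.resize(a,None,fx=4.5,fy=4.5,interpolation=cv2.INTER_CUBIC))
E
```

```text
(no output)
```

View pics/w2z.png

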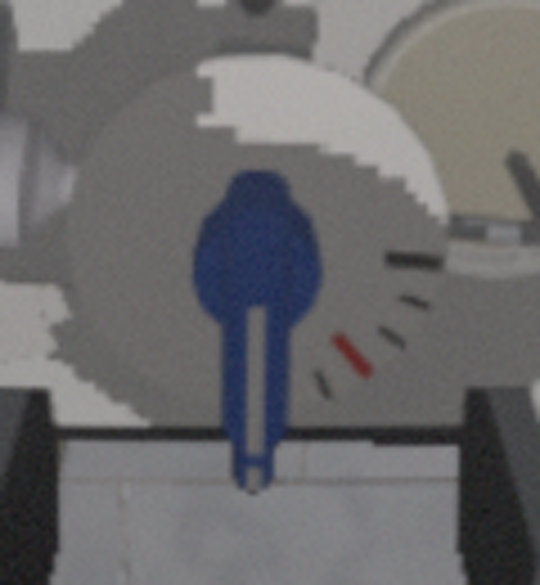

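```bash
python3 - <<'E'
from h import *
c=np.load('pics/w2c.npy',allow_pickle=True).item()
f=lambda x,y:(260+(x+.5)/4.5-.5,160+(y+.5)/4.5-.5)
L=onz(c,*f(68,240),.0915,True);R=onz(c,*f(447,240),.0915,True);Tp=onz(c,*f(255,52),.0915,True)
print(L,R,(L+R)/2,Tp)
A=onz(c,*f(257,308),.1255,True);B=onz(c,*f(254,480),.1235,True);C=onz(c,*f(256,460),.1255,True);print(A,C,B)
red=onz(c,*f(351,356),.0915,True);S=onz(c,*f(257,0),.0915,True)
print(red,np.arctan2(red[1]+.3545,red[0]-.4715),np.arctan2(*(C-A)[[1,0]]))
blk=onz(c,*f(414,261),.0915,True);print(np.arctan2(blk[1]+.3545,blk[0]-.4715))
E
```

```text
[ 0.47181579 -0.32551101  0.0915    ] [ 0.47211171 -0.38427911  0.0915    ] [ 0.47196375 -0.35489506  0.0915    ] [ 0.50182032 -0.35442307  0.0915    ]
[ 0.47607222 -0.3549244   0.1255    ] [ 0.45300068 -0.35487289  0.1255    ] [ 0.44851632 -0.35460032  0.1235    ]
[ 0.45209699 -0.3699231   0.0915    ] -2.4699805379690236 3.13936001188573
-1.6878208098467877
```

{"op": "apply_moves", "data": {
  "series": "1 0 -0.08 0 0 0;1.92 0 -0.08 0 0.004 0.003;1.92 0 -0.08 0 0.004 0.003;1.92 0 -0.08 0 0.004 0.003"
}}

```text
t: 2.38
tcp_pos: [0.4735, -0.3562, 0.1034]
tool_rot: [2.465, 1.566, -0.673]
contact_force: [0.4, 0.7, -0.7]
width: 0.549
```

{"op": "apply_moves", "data": {
  "series": "0 0 0 0 0 0;0 0 0 0 0 0;0 0 0 0 0 0;0 0 0 0 0 0;0 0 0 0 0 0",
  "grip": 1,
  "squeeze": 25
}}

```text
t: 3.0
tcp_pos: [0.4744, -0.3548, 0.1056]
tool_rot: [2.915, 1.565, -0.225]
contact_force: [-2.1, 11.8, 17.5]
width: 0.094
```

```bash
python3 - <<'E'
from station import arm
from h import *
s=arm.get_state();print(s['t'],s['tcp_pos'],s['contact_force'],s['moment'],s['width'],T(s).round(3))
E
```

```text
3.0 [ 0.47435908 -0.35481921  0.10562631] [-2.10760735 11.79002497 17.47772833] [ 1.96915674  0.27433962 -0.04536697] 0.09417539055467262 [[ 0.005  0.002 -1.   ]
 [-0.001 -1.    -0.002]
 [-1.     0.001 -0.005]]
```

{"op": "apply_moves", "data": {
  "series": "-0.04 0 0 0 0 0;-0.04 -0.01 0.002 -0.12 0 0;-0.04 -0.02 0.006 -0.25 0 0;-0.04 -0.035 0.01 -0.38 0 0;-0.04 -0.05 0.015 -0.52 0 0;-0.04 -0.062 0.02 -0.65 0 0;-0.04 -0.062 0.02 -0.673 0 0;-0.04 -0.062 0.02 -0.673 0 0"
}}

```text
t: 4.0
tcp_pos: [0.4738, -0.3533, 0.1061]
tool_rot: [2.235, 1.566, -0.233]
contact_force: [5.2, -2.7, -15.4]
width: 0.095
```

```bash
python3 - <<'E'
from station import arm,get_image,calibration
from h import *
s=arm.get_state();print(s['t'],s['tcp_pos'],s['contact_force'],s['moment'],s['width']); t=T(s)
print(t.round(3),np.arctan2(t[1,2],t[0,2]))
c=calibration('wrist'); np.save('pics/w3c.npy',c)
im,d=get_image('wrist'); cv2.imwrite('pics/w3.png',cv2.resize(im[130:330,170:470,::-1],None,fx=2.5,fy=2.5,interpolation=cv2.INTER_CUBIC))
E
```

```text
4.0 [ 0.47383273 -0.35334886  0.10611955] [  5.17316682  -2.74723492 -15.4047362 ] [-0.43041753 -0.692572    0.04226825] 0.09487764981642759
[[ 0.005  0.624 -0.782]
 [-0.001 -0.782 -0.624]
 [-1.     0.004 -0.003]] -2.468310074776771
```

View pics/w3.png

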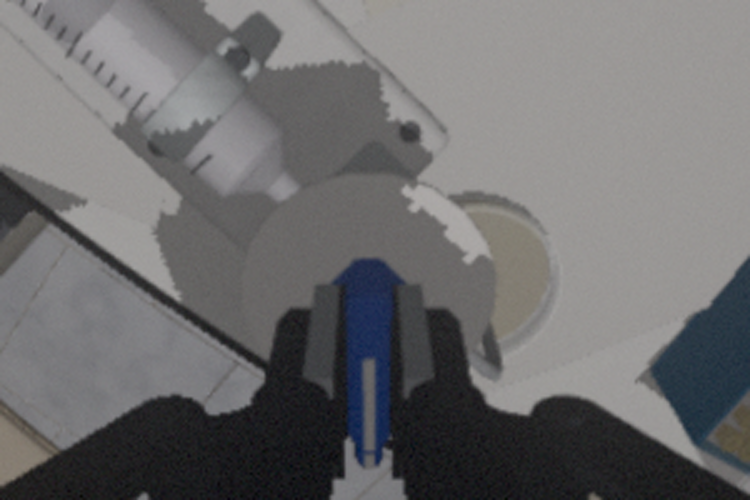

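{"op": "apply_moves", "data": {
  "series": "0 0 0 0 0 0;0 0 0 0 0 0;0 0 0 0 0 0",
  "grip": -0.1
}}

```text
t: 4.42
tcp_pos: [0.474, -0.3535, 0.1067]
tool_rot: [2.181, 1.565, -0.288]
contact_force: [-0.0, 0.5, 0.0]
width: 0.549
```

{"op": "apply_moves", "data": {
  "series": "-0.4 0 0 0 0 0;-1.5 0 0 0 0 0;-3 0 0 0 0 0;-4.5 0 0 0 0 0;-4.5 0 0 0 0 0"
}}

```text
t: 5.05
tcp_pos: [0.475, -0.3546, 0.2233]
tool_rot: [1.99, 1.559, -0.479]
contact_force: [-0.4, 0.1, -0.9]
width: 0.55
```

```bash
python3 - <<'E'
from station import arm,get_image,calibration
from h import *
s=arm.get_state();print(s['t'],s['tcp_pos'],s['contact_force'],s['width'])
c=calibration('wrist'); np.save('pics/w4c.npy',c)
im,d=get_image('wrist'); cv2.imwrite('pics/w4f.png',im[:,:,::-1])
u,v=proj(c,[.4718,-.3548,.1],True).round().astype(int);print(u,v)
a=im[v-60:v+60,u-60:u+60,::-1]; cv2.imwrite('pics/w4.png',cv2.resize(a,None,fx=5,fy=5,interpolation=cv2.INTER_CUBIC))
E
```

```text
5.05 [ 0.47496499 -0.35455596  0.22332351] [-0.38429239  0.05844661 -0.89226009] 0.5504922125850733
314 192
```

View pics/w4.png

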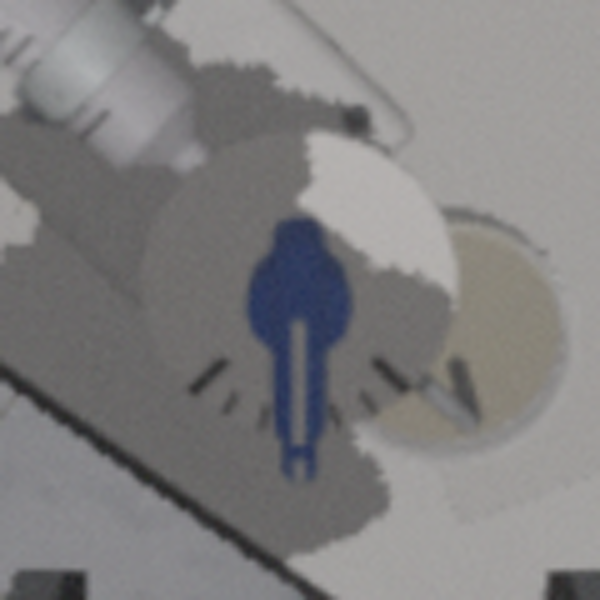

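View pics/w4f.png

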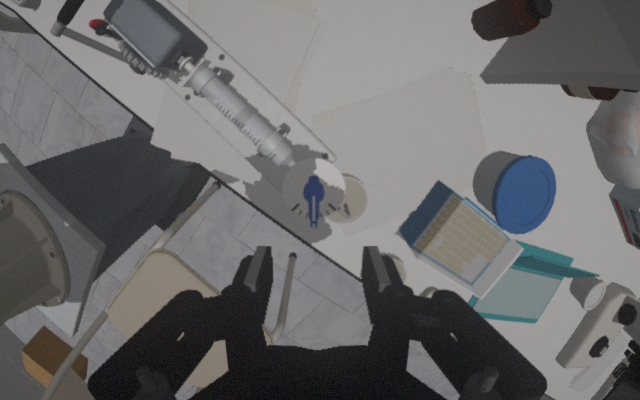

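```bash
python3 - <<'E'
from station import arm
from h import *
s=arm.get_state(); print(row(s,[.47,-.085,.235],down(-.115)))
E
```

```text
[-5.910e-01 -8.508e+00 -6.576e+00  7.880e-01 -7.000e-03 -6.000e-03]
```

{"op": "apply_moves", "data": {
  "series": "-0.59 -1.4 -1.1 0.13 0 0;-0.59 -2.9 -2.2 0.27 0 0;-0.59 -4.3 -3.3 0.41 0 0;-0.59 -5.7 -4.4 0.55 0 0;-0.59 -7.1 -5.5 0.68 0 0;-0.59 -8.5 -6.58 0.788 -0.007 -0.006;-0.59 -8.5 -6.58 0.788 -0.007 -0.006;-0.59 -8.5 -6.58 0.788 -0.007 -0.006"
}}

```text
t: 6.1
tcp_pos: [0.4699, -0.0852, 0.2344]
tool_rot: [0.428, 1.57, -2.827]
contact_force: [0.5, -0.1, -0.4]
width: 0.551
```

```bash
python3 - <<'E'
from station import arm,get_image,calibration
from h import *
s=arm.get_state();print(s['t'],s['tcp_pos'],s['contact_force'],s['width'],T(s).round(3))
c=calibration('wrist'); np.save('pics/w5c.npy',c)
im,d=get_image('wrist'); np.save('pics/w5d.npy',d)
cv2.imwrite('pics/w5f.png',im[:,:,::-1])
u,v=proj(c,[.4935,-.0780,.153],True).round().astype(int);print(u,v)
a=im[v-60:v+60,u-80:u+80,::-1]; cv2.imwrite('pics/w5.png',cv2.resize(a,None,fx=5,fy=5,interpolation=cv2.INTER_CUBIC))
E
```

```text
6.1 [ 0.4698587  -0.08519188  0.23441904] [ 0.48903181 -0.07722284 -0.38339383] 0.5508298713269018 [[-0.001 -0.113 -0.994]
 [-0.    -0.994  0.113]
 [-1.     0.     0.001]]
303 175
```

View pics/w5.png

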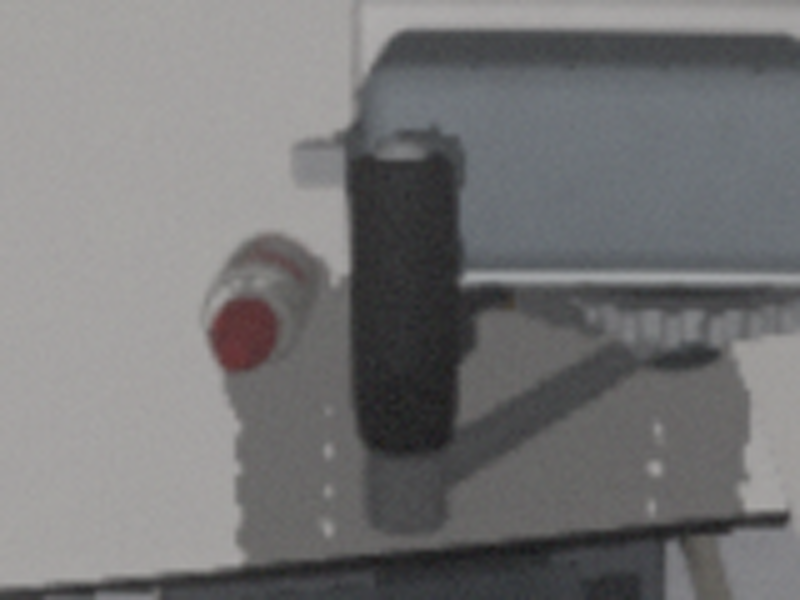

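View pics/w5f.png

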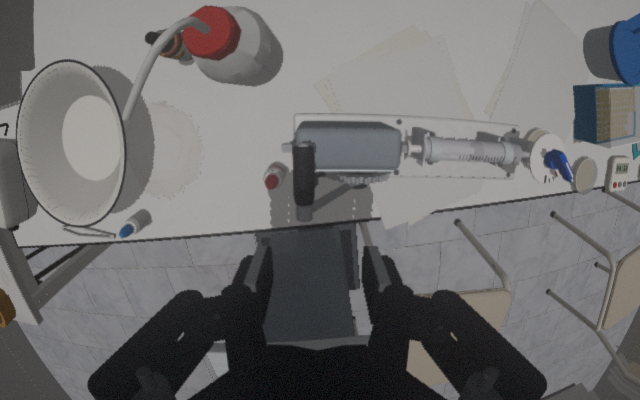

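```bash
python3 - <<'E'
from station import arm
from h import *
c=np.load('pics/w5c.npy',allow_pickle=True).item()
f=lambda x,y:(223+(x+.5)/5-.5,115+(y+.5)/5-.5)
P=onz(c,*f(405,160),.153,True);Q=onz(c,*f(405,450),.157,True);print(P,Q,np.linalg.norm(P-Q),(P+Q)/2,np.arctan2(*(P-Q)[[1,0]]))
for y in (200,350):
  a=onz(c,*f(352,y),.153,True);b=onz(c,*f(461,y),.153,True);print(a,b,np.linalg.norm(a-b),(a+b)/2)
d=np.load('pics/w5d.npy');
for y in (200,250,300,350,400):
  u,v=np.round(f(405,y)).astype(int); z=d[v,u]; 
  R=Rn.from_rotvec(c['rvec']).as_matrix(); o,r=ray(c,u,v,True); rc=R@r; print(o+r*z/rc[2])
s=arm.get_state()
H=np.array([.4935,-.0788]);S=np.array([.4718,-.3548]);yw=-.115
ux=np.array([np.cos(yw),np.sin(yw)]);uy=np.array([-ux[1],ux[0]])
print('rel',(H-S)@ux,(H-S)@uy)
E
```

```text
[ 0.5152341  -0.08090691  0.153     ] [ 0.4718875  -0.07564666  0.157     ] 0.0438474425602832 [ 0.4935608  -0.07827679  0.155     ] -0.12076288531972348
[ 0.51021622 -0.07240549  0.153     ] [ 0.5083457  -0.08836834  0.153     ] 0.016072068027118504 [ 0.50928096 -0.08038692  0.153     ]
[ 0.48733308 -0.0693441   0.153     ] [ 0.4854565 -0.0857382  0.153    ] 0.016501153974068233 [ 0.48639479 -0.07754115  0.153     ]
[ 0.51047535 -0.08094691  0.16114368]
[ 0.50309472 -0.08001097  0.16051229]
[ 0.49587019 -0.07913598  0.16108268]
[ 0.48850931 -0.07823034  0.16147405]
[ 0.48100441 -0.07729655  0.1617772 ]
rel -0.010113419177032738 0.2766669636088661
```

```bash
python3 - <<'E'
from station import arm
from h import *
s=arm.get_state(); print(row(s,[.4935,-.0785,.135],down(-.118)))
E
```

```text
[ 3.98e+00 -3.91e-01 -9.05e-01  3.00e-03  0.00e+00 -0.00e+00]
```

{"op": "apply_moves", "data": {
  "series": "0.5 -0.39 -0.905 0 0 0;1.5 -0.39 -0.905 0 0 0;2.8 -0.39 -0.905 0.003 0 0;3.98 -0.39 -0.905 0.003 0 0;3.98 -0.39 -0.905 0.003 0 0;3.98 -0.39 -0.905 0.003 0 0"
}}

```text
t: 6.9
tcp_pos: [0.494, -0.0793, 0.1358]
tool_rot: [1.954, 1.57, -1.306]
contact_force: [-0.4, -0.3, 0.5]
width: 0.55
```

```bash
python3 - <<'E'
from station import arm,get_image,calibration
from h import *
s=arm.get_state();print(s['t'],s['tcp_pos'],s['contact_force'],s['width'])
im,d=get_image('wrist')
cv2.imwrite('pics/w6.png',im[:,:,::-1])
E
```

```text
6.9 [ 0.49401664 -0.07927472  0.13575991] [-0.35018517 -0.33961076  0.47424232] 0.5499464874721022
```

View pics/w6.png

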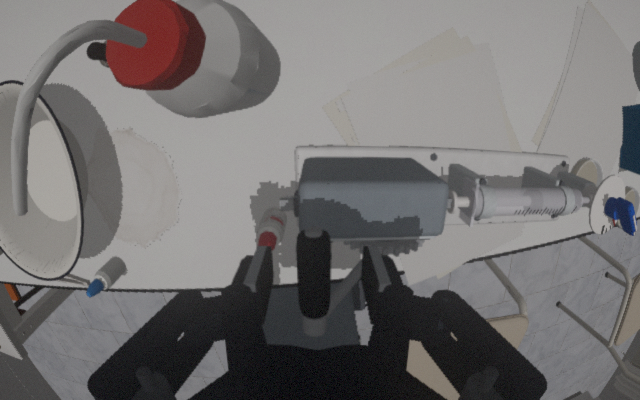

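{"op": "apply_moves", "data": {
  "series": "0 0 0 0 0 0;0 0 0 0 0 0;0 0 0 0 0 0;0 0 0 0 0 0",
  "grip": 1,
  "squeeze": 40
}}

```text
t: 7.45
tcp_pos: [0.4952, -0.0786, 0.137]
tool_rot: [-2.976, 1.568, 0.047]
contact_force: [0.4, 5.2, 4.4]
width: 0.173
```

{"op": "apply_moves", "data": {
  "series": "0 0 0 0 0 0;0 0 0 0 0 0"
}}

```text
t: 7.7
tcp_pos: [0.4953, -0.0784, 0.137]
tool_rot: [-2.949, 1.568, 0.075]
contact_force: [0.2, 3.1, 1.1]
width: 0.175
```

```bash
cat > arc.py <<'E'
from station import arm
from h import *
s=arm.get_state();print(s['t'],s['tcp_pos'],s['contact_force'],s['moment'],s['width'])
E
python3 arc.py; python3 - <<'E'
import numpy as np
for deg in (0,5,10,15,22.5,30,37.5,45,52.5,60):
    a=np.radians(30-deg); print(deg, 'ty',round((105*.5-105*np.sin(a))/25,3),'tx(down+)',round((105*np.cos(np.radians(30))-105*np.cos(a))/25,3))
E
```

```text
7.7 [ 0.49525356 -0.0784431   0.13699808] [0.1941909  3.06362239 1.12113247] [ 0.5030295  -0.10152861  0.04913804] 0.1745631428930383
0 ty 0.0 tx(down+) 0.0
5 ty 0.325 tx(down+) -0.169
10 ty 0.664 tx(down+) -0.309
15 ty 1.013 tx(down+) -0.42
22.5 ty 1.552 tx(down+) -0.527
30 ty 2.1 tx(down+) -0.563
37.5 ty 2.648 tx(down+) -0.527
45 ty 3.187 tx(down+) -0.42
52.5 ty 3.707 tx(down+) -0.243
60 ty 4.2 tx(down+) 0.0
```

{"op": "apply_moves", "data": {
  "series": "-0.17 0.325 0 0 0 0;-0.31 0.664 0 0 0 0;-0.42 1.013 0 0 0 0;-0.5 1.37 0 0 0 0;-0.54 1.73 0 0 0 0;-0.563 2.1 0 0 0 0;-0.563 2.1 0 0 0 0;-0.563 2.1 0 0 0 0"
}}

```text
t: 8.7
tcp_pos: [0.4891, -0.131, 0.1509]
tool_rot: [-2.985, 1.567, 0.038]
contact_force: [4.3, 2.0, -6.4]
width: 0.167
```

```bash
cat >> arc.py <<'E'
R0=np.array([.49525,-.07844,.1370]); yw=-.118
ux=np.array([np.cos(yw),np.sin(yw),0]);uy=np.array([-ux[1],ux[0],0])
d=s['tcp_pos']-R0; dy=d@uy*1e3; 
print('dx %.1f dy %.1f dz %.1f mm; angle from y: %.2f deg; tool rel'%(d@ux*1e3,dy,d[2]*1e3,30-np.degrees(np.arcsin((52.5+dy)/105))),np.degrees(Rn.from_matrix(down(yw).T@T(s)).as_rotvec()).round(2))
z=105*np.cos(np.pi/6)+d[2]*1e3; print('radius %.1f, angle atan %.2f'%(np.hypot(z,52.5+dy),30-np.degrees(np.arctan2(52.5+dy,z))))
for deg in (45,52.5,55,58,60,61,62,63):
    a=np.radians(30-deg)
    P=R0+uy*(.105*np.sin(a)-.0525)+[0,0,.105*(np.cos(a)-np.cos(np.pi/6))]
    print(deg,row(s,P,down(yw)))
E
python3 arc.py
```

```text
8.7 [ 0.48911383 -0.13104077  0.15086435] [ 4.26100139  2.00537818 -6.39628438] [ 0.35930979 -0.71288891  0.05133071] 0.16743588067419016
dx 0.1 dy -53.0 dz 13.9 mm; angle from y: 30.25 deg; tool rel [ 0.03  0.2  -0.03]
radius 104.8, angle atan 30.25
45 [ 1.340e-01  1.069e+00  4.000e-03 -0.000e+00 -3.000e-03  1.000e-03]
52.5 [ 3.110e-01  1.589e+00  4.000e-03 -0.000e+00 -3.000e-03  1.000e-03]
55 [ 3.840e-01  1.757e+00  4.000e-03 -0.000e+00 -3.000e-03  1.000e-03]
58 [ 4.820e-01  1.954e+00  5.000e-03 -0.000e+00 -3.000e-03  1.000e-03]
60 [ 5.530e-01  2.082e+00  5.000e-03 -0.000e+00 -3.000e-03  1.000e-03]
61 [ 5.910e-01  2.145e+00  5.000e-03 -0.000e+00 -3.000e-03  1.000e-03]
62 [ 6.290e-01  2.208e+00  5.000e-03 -0.000e+00 -3.000e-03  1.000e-03]
63 [ 6.68e-01  2.27e+00  5.00e-03 -0.00e+00 -3.00e-03  1.00e-03]
```

{"op": "apply_moves", "data": {
  "series": "0.01 0.36 0 0 0 0;0.06 0.71 0 0 0 0;0.134 1.07 0 0 0 0;0.22 1.33 0 0 0 0;0.31 1.59 0 0 0 0;0.31 1.59 0 0 0 0"
}}

```text
t: 9.45
tcp_pos: [0.4846, -0.1706, 0.1427]
tool_rot: [-2.791, 1.567, 0.232]
contact_force: [5.7, 5.8, -7.0]
width: 0.171
```

```bash
python3 arc.py
```

```text
9.45 [ 0.48459672 -0.17055075  0.14272504] [ 5.67016395  5.75776419 -6.98302003] [ 0.73552856 -0.95858204  0.0406629 ] 0.1709771438468006
dx 0.3 dy -92.7 dz 5.7 mm; angle from y: 52.53 deg; tool rel [ 0.07  0.21 -0.08]
radius 104.7, angle atan 52.59
45 [-0.19  -0.522  0.011 -0.001 -0.004  0.001]
52.5 [-0.014 -0.002  0.011 -0.001 -0.004  0.001]
55 [ 0.06   0.166  0.011 -0.001 -0.004  0.001]
58 [ 0.157  0.363  0.011 -0.001 -0.004  0.001]
60 [ 0.228  0.491  0.011 -0.001 -0.004  0.001]
61 [ 0.265  0.555  0.011 -0.001 -0.004  0.001]
62 [ 0.304  0.617  0.011 -0.001 -0.004  0.001]
63 [ 0.343  0.679  0.011 -0.001 -0.004  0.001]
```

{"op": "apply_moves", "data": {
  "series": "0.06 0.166 0.005 0 0 0;0.157 0.363 0.01 0 0 0;0.23 0.49 0.01 0 0 0;0.23 0.49 0.01 0 0 0;0.23 0.49 0.01 0 0 0;0.23 0.49 0.01 0 0 0"
}}

```text
t: 10.2
tcp_pos: [0.4833, -0.1824, 0.1368]
tool_rot: [-2.669, 1.566, 0.353]
contact_force: [6.6, 5.9, -5.9]
width: 0.167
```

```bash
python3 arc.py; python3 - <<'E'
from station import arm,get_image,calibration
from h import *
c=calibration('wrist');np.save('pics/w7c.npy',c)
im,d=get_image('wrist')
cv2.imwrite('pics/w7.png',im[:,:,::-1])
im,d=get_image('side');cv2.imwrite('pics/s7.png',cv2.resize(im[120:260,220:420,::-1],None,fx=4,fy=4,interpolation=cv2.INTER_CUBIC))
im,d=get_image('top');cv2.imwrite('pics/t7.png',cv2.resize(im[150:250,220:520,::-1],None,fx=2.6,fy=2.6,interpolation=cv2.INTER_CUBIC))
E
```

```text
10.2 [ 0.48326324 -0.18240878  0.1367608 ] [ 6.62090543  5.91977341 -5.93694337] [ 0.79078424 -1.00495373  0.08764761] 0.16684770276969607
dx 0.3 dy -104.7 dz -0.2 mm; angle from y: 59.78 deg; tool rel [ 0.09  0.24 -0.12]
radius 104.6, angle atan 59.90
45 [-0.427 -1.     0.013 -0.002 -0.004  0.002]
52.5 [-0.252 -0.48   0.013 -0.002 -0.004  0.002]
55 [-0.178 -0.312  0.013 -0.002 -0.004  0.002]
58 [-0.08  -0.115  0.013 -0.002 -0.004  0.002]
60 [-0.01   0.014  0.013 -0.002 -0.004  0.002]
61 [ 0.027  0.077  0.013 -0.002 -0.004  0.002]
62 [ 0.066  0.14   0.014 -0.002 -0.004  0.002]
63 [ 0.105  0.201  0.014 -0.002 -0.004  0.002]
```

View pics/w7.png

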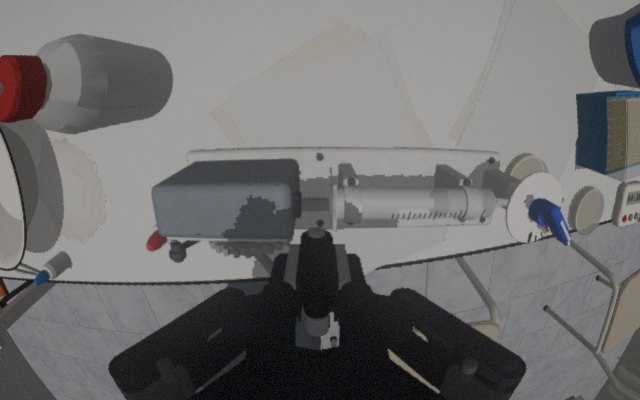

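View pics/s7.png

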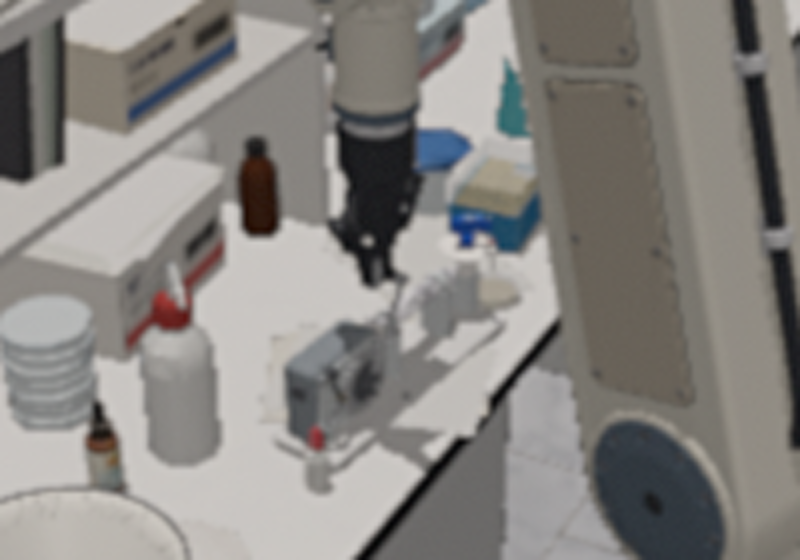

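View pics/t7.png

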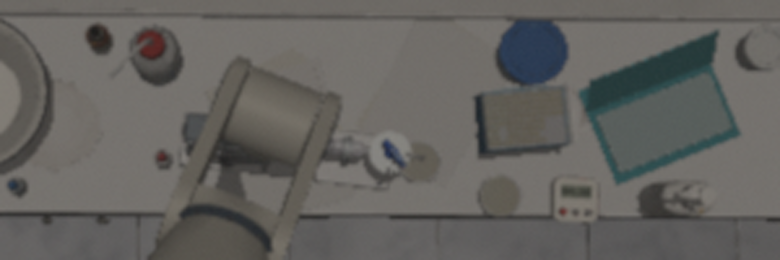

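```bash
python3 arc.py | head -3; python3 -c "
from station import arm
print(arm.finish_job())"
```

```text
10.35 [ 0.48326896 -0.18239099  0.13678021] [ 6.9072897   5.79229408 -6.06948232] [ 0.80423217 -0.98540214  0.04777136] 0.1702049875280853
dx 0.3 dy -104.6 dz -0.2 mm; angle from y: 59.77 deg; tool rel [ 0.09  0.24 -0.13]
radius 104.6, angle atan 59.89
the job is handed in; nothing more can be done
None
```

The stopcock is at half open, and the click lever is pushed over four clicks and still gripped. I handed the job in at about 10.4 s.

- **Stopcock:** I gripped the blue wing, turned it about 0.67 rad anticlockwise and let go. A look from above afterwards showed the pointer covering the red 45° mark, midway between the end marks. In the last pictures it looked the same. My first grip sat high, with the fingertips probably on the hub, and pressed upward with about 17 N. It still held through the turn.
- **Lever:** I gripped the handle from above and moved it along its arc in three stages. Worked out from the tool position, it finished at 59.8–59.9°, where the fourth click is 60° and the crest to the fifth is 67.5°. The fitted radius was 104.6 mm, where 105 mm is nominal. It is held with a 40 N grip, and the outside force read about 11 N.
- **Other items:** Nothing else on the bench was touched, and the bottles, dishes, timer and tip box looked unmoved in the final views. I did not check the forceps closely.

No check failed. I counted the clicks from the handle's angle, not by seeing each tooth.

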